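Push the slide box down the reader's loading lane

ROBOT

A 6-joint arm with a two-finger parallel gripper is mounted at the origin on the work surface. World frame = base frame: x ahead of the robot, y to its left, z up, the work surface at z = 0. Lengths are in m, angles in rad, forces in N, time in s.
With the tool pointing down it reaches from about 0.35 to 0.975 m from the base axis. Payload 4.9 kg.
Tool frame: the origin (TCP) lies at the very end of the fingers, on their centre line; the grasp point (between the pads) lies 19 mm behind it; z points along the fingers, x is the direction in which the jaws open and shut, and the axes are right-handed (so a half turn about z gives the same grasp; the last joint's range is limited). The gripper opens to 85 mm and grips with 20 to 120 N. Pads are 22 mm wide; open, the fingers measure 114 mm over their backs; the gripper's body (76 mm by 85 mm) begins 54 mm behind the grasp point. The pads swing forward as they close: fully open they stand 13 mm farther back than shut.
Start: joints at [-1.388, 0.053, 1.613, -0, 1.476, -0.119], TCP at [0.186, -0.597, 0.231] pointing down, gripper open.
Joint ranges: [-3.01, 3.01], [-1.01, 2.22], [0.06, 2.58], [-1.02, 4.17], [0.09, 2.62], [-3.14, 3.14]. Speed limits (rad/s): [2.57, 2.57, 3.14, 3.14, 3.14, 3.14].

INTERFACE

Orientations are given as a rotation vector (axis times angle).
In Python, from station import monitor, imaging, ticket gives the robot as it stands.
- The arm moves only by the tool step_arm, never from a script. Its argument "targets" is one flat list of numbers, 4 for each row, row after row: the shift along the tool's x, y, z in m, then the turn about the tool's z in rad. In form: [tx, ty, tz, roll, tx, ty, tz, roll, ...]. A call has 1 to 12 rows; each row is the pose to reach, as a shift and turn from the pose measured when the call began, along the tool's axes at that moment; what a row does not reach only later rows make up. A row lasts 1/12 s, in which the tool goes at most 41.7 mm and 7.16 degrees, less where a joint would pass 70% of its speed; a pose out of reach is approached as far as the arm can. A call with a gripper value outside its range is refused whole. "grip" is the finger opening in m, from 0 to 0.0854, set as the call begins (left out, the last holds). The fingers move at their own pace and stop on an object; "force" is the grip in N (left out, the last holds). Time passes only in rows, so rows that repeat a pose let the fingers close. It gives the time, the measured TCP pose, the force and the opening at its end, in the units of the state.
- monitor.get_obs(): the state, without advancing time (a new reading comes with each control period).
- imaging.get_image(name): name is "scene" or "top"; returns a dict with "color" (480x640x3 uint8, red, green, blue), "depth" (480x640 float32, m along the optical axis (not along the pixel's ray), 0 where there is no reading), "fov_y" (degrees; the focal length in pixels is half the picture's height over the tangent of half this angle, whatever the lens; pixels are square), "cx", "cy" (the principal point, pixels), "k1" (the pictures are not rectified: a ray, as slopes to the right and down, at radius r is drawn at 1 + k1 r^2 times it, then the intrinsics apply), "R" (3x3) and "t" (3): a world point X has camera coordinates R X + t. Camera axes: x right, y down, z forward; pixel columns grow to the right and rows downward; lengths in m; the calibration is good to about 2 mm. A picture is of the moment at which its call begins.
- ticket.finish_job(): hands the job in, once; it reports no verdict.
Trained networks look in a picture, given as the dict that the camera call returned (one of the last four; its "shot" number tells which), for a name from the list of things; names that differ only in an ending like _2 or _b are one class to them, and where a whole thing is asked for, a point or a joint stands for the part that bears it (a point fixed in the world has none). Each returns a list of dicts, best first, with "score" (0 to 1); they miss things now and then, are a little off and sometimes report something else, mostly with a low value. They report only what shows in the picture. A call takes as long as a camera call. They do not tell look-alikes from the thing itself.
- imaging.search_frame(name, picture): "uv" ([column, row] in pixels, amid what is visible of it).
- imaging.mark_of(name, picture): "uv" ([column, row] in pixels: a listed point, or the origin of a listed thing).
The state is a dict: "t": time; "q": joint angles; "dq": joint speeds; "effort": joint torques, N m; "tool_pos": TCP position; "tool_rot": TCP orientation; "contact_force": force on the tool from outside, world axes, zero at the start; "wrist_torque": the same for the moment, N m; "opening": finger opening in m.
Only numpy, scipy, OpenCV 4.12 (cv2) and the standard library are available. Lean on these libraries where they do the work, as an engineer would, in place of code of your own. Each camera call takes 0.05 s, during which the arm holds its last target.

TASK

With the fingertips only, push the white slide box across the grey metal loading plate and lengthwise down the lane between the two low rails until it is fully home against the stop at the reader. The rails are trip strips: neither the box nor the robot may touch either of them. Do not lift or tip the box, and leave the glassware around it standing where it is.

Things in the scene. Friction and masses are not known exactly. Their poses are not given: they have to be found in the camera images.
- slide_box: Closed white plastic box: 100 mm (its x) by 140 mm (its y) by 50 mm tall, square sides, about 0.35 kg, loose on the plate, slides with dry friction. Origin: centre of its underside. It starts on the plate before the lane mouth, its y roughly along the lane (up to 0.25 rad off), its centre up to 42 mm to either side of the lane's centre line.
- plate: Fixed grey metal loading plate, 4 mm thick. Origin: at bench level, on the lane's centre line at its mouth. +y runs down the lane to the reader, +x across it away from the robot, z up. 260 mm wide for the 250 mm before the mouth, 160 mm wide in the lane. Lane y 0 to 220 mm. When home, the box's centre is at x 0, y 150 mm.
- stop (a point): Middle of the foot of the stop's face, on the plate's top, 220 mm down the lane from the mouth. The rubber stop is 90 mm wide and 34 mm tall. The white reader housing, 240 mm wide, 150 mm deep and 120 mm tall, stands 14 mm behind this face.
- rail_near: Bare aluminium rail of the lane on the robot's side (plate x -65 mm), fixed to the plate: 8 mm wide, 220 mm long, 16 mm tall, so its top is 20 mm above the bench. Origin: centre of its underside at the mouth end, on the plate's top; the rail runs along its +y. The clear width between the rails is 122 mm.
- rail_far: The same rail on the far side of the lane (plate x +65 mm). Same origin and axes.
- amber_bottle: Bystander: amber glass bottle with white cap, 38 mm across, 72 mm tall. Origin: centre of its underside.
- short_jar: Bystander: short amber jar with cap, 42 mm across, 50 mm tall. Origin: centre of its underside.
- big_bottle: Bystander: larger amber bottle with white cap, 56 mm across, 100 mm tall. Origin: centre of its underside.
- petri_dish: Bystander: flat round glass dish, 90 mm across, 18 mm tall. Origin: centre of its underside.
- flask: Bystander: conical glass flask, 76 mm across, 110 mm tall. Origin: centre of its underside.
- beaker: Bystander: glass beaker, 60 mm across, 75 mm tall. Origin: centre of its underside.
There are look-alikes about, which are no part of the job. There is more than one size of the slide_box; the job needs the smaller.

How it is judged:
On the way:
1. the box's front end is at least 20 mm inside the lane, between the rails (y of slide_box in the frame of plate above -0.05 m and x of slide_box in the frame of plate between -0.02 and 0.02 m), for 0.1 s.
At the end, for the whole second after the job is handed in: The slide box lies flat in the lane at rest, its front end within 4 mm of the stop, between the rails (centre within 11 mm of the lane's centre line, turned less than 0.12 rad) (y of slide_box in the frame of plate between 0.146 and 0.153 m and x of slide_box in the frame of plate between -0.011 and 0.011 m and angle between the y axis of slide_box and the y axis of plate, either way round below 0.12 rad and angle between slide_box's own z axis and vertical below 0.05 rad and z of slide_box in the frame of plate below 0.008 m and linear speed of slide_box below 0.01 m/s); the robot touches nothing.
It fails at once if the box touches a rail (contact force between slide_box and rail_near above 0.2 N or contact force between slide_box and rail_far above 0.2 N).
It fails at once if the robot touches a rail (contact force between any of the fingers, the arm and rail_near above 0.2 N or contact force between any of the fingers, the arm and rail_far above 0.2 N).
It fails at once if the box is lifted more than 10 mm off the plate or tipped (z of slide_box in the frame of plate above 0.014 m or angle between slide_box's own z axis and vertical above 0.2 rad).
It fails at once if a piece of glassware is moved by more than 20 mm or knocked over (distance of any of amber_bottle, short_jar, big_bottle, petri_dish, flask, beaker from where it was at the start of the episode above 0.02 m or angle between any of amber_bottle, short_jar, big_bottle, petri_dish, flask, beaker's own z axis and vertical above 0.4 rad).
It also fails if it takes over 72 s, if anything falls off the work surface, if the arm or the gripper's body presses on something with over 40 N, if the wrist force passes 120 N, or if a joint passes its speed limit or range.

## Working session

There is one attempt and no reset: what is moved stays moved. The work goes in short steps, Python scripts to look and compute and a tool call to move; the robot and the scene stay as the last step left them, time stands still between calls to the robot, and variables do not carry over. Pictures are saved under pics/ and viewed, and the job is handed in when it is done.

Besides the shell and the picture viewer there is one more tool, called after "Request:" as name(argument=value, ...) on one line, values as JSON. step_arm: Moves the arm, as the interface text tells. Its arguments: {"type":"object","properties":{"targets":{"type":"array","items":{"type":"number"}},"grip":{"type":"number"},"force":{"type":"number"}},"required":["targets"]}

```bash
mkdir -p pics; ls
cat > h.py <<'E'
import numpy as np, cv2
from station import monitor, imaging, ticket
def K(p):
    f=240/np.tan(np.radians(p["fov_y"])/2)
    return f
def rays(p,uv):
    uv=np.atleast_2d(np.float64(uv)); f=K(p)
    d=(uv-[p["cx"],p["cy"]])/f
    s=d.copy()
    for _ in range(20):
        s=d/(1+p["k1"]*(s**2).sum(1,keepdims=True))
    return np.c_[s,np.ones(len(s))]
def at_z(p,uv,z):
    R=np.array(p["R"]);t=np.array(p["t"]);c=-R.T@t
    d=rays(p,uv)@R
    return c+d*((z-c[2])/d[:,2])[:,None]
def by_depth(p,uv):
    R=np.array(p["R"]);t=np.array(p["t"]);r=rays(p,uv)
    u=np.round(np.atleast_2d(uv)).astype(int)
    return (r*p["depth"][u[:,1],u[:,0]][:,None]-t)@R
def proj(p,X):
    c=np.atleast_2d(X)@np.array(p["R"]).T+np.array(p["t"]); s=c[:,:2]/c[:,2:]
    s=s*(1+p["k1"]*(s**2).sum(1,keepdims=True)); return s*K(p)+[p["cx"],p["cy"]]
E
cat > a.py <<'E'
from h import *
print(monitor.get_obs())
for n in("scene","top"):
    p=imaging.get_image(n); cv2.imwrite(f"pics/{n}0.png",p["color"][:,:,::-1])
    print(n,p["fov_y"],p["cx"],p["cy"],p["k1"],"cam",-np.array(p["R"]).T@p["t"],p["R"])
    for o in("slide_box","plate","stop","rail_near","rail_far"):
        for d in imaging.mark_of(o,p)[:3]:
            print(o,d["score"],np.round(d["uv"],1),"z0.004",at_z(p,d["uv"],0.004 if o!='plate' else 0)[0].round(4))
E
python3 a.py
```

```text
pics
{'t': 0.0, 'q': array([-1.38799664e+00,  5.33516228e-02,  1.61428657e+00,  1.08747310e-05,
        1.47600613e+00, -1.18996349e-01]), 'dq': array([ 9.70588076e-04, -5.97619188e-05, -7.47337283e-04, -2.15613096e-03,
        1.64198301e-03,  1.48815213e-03]), 'effort': array([-1.13600130e-03, -3.93684232e+01, -3.70175028e+01, -2.46050768e-04,
        7.02219957e-03, -6.47189822e-07]), 'tool_pos': array([ 0.18566398, -0.59613576,  0.23007071]), 'tool_rot': array([-2.52899995e+00,  1.86142168e+00,  2.33766958e-03]), 'contact_force': array([ 0.12320896,  0.12151058, -0.08770258]), 'wrist_torque': array([0.01588485, 0.04765481, 0.00704948]), 'opening': 0.08552116596892681}
scene 46.61465334584729 326.94269991787553 238.85992286141845 -0.05559130551310494 cam [ 1.45371311 -0.19637669  0.66773664] [[ 0.15826435  0.98728854 -0.01461957]
 [ 0.52781694 -0.09710478 -0.84378904]
 [-0.83448288  0.12582526 -0.53647584]]
slide_box 0.75 [210.9 207. ] z0.004 [ 0.2251 -0.2987  0.004 ]
slide_box 0.7 [279.7 280.3] z0.004 [ 0.5563 -0.1577  0.004 ]
stop 0.96 [451.3 260.5] z0.004 [0.5514 0.2013 0.004 ]
stop 0.69 [397.  304.3] z0.004 [0.6704 0.0522 0.004 ]
rail_near 0.68 [344.2 255. ] z0.004 [ 0.491  -0.0148  0.004 ]
rail_far 0.58 [355.5 287.9] z0.004 [ 0.6073 -0.0141  0.004 ]
top 52.98124202760601 313.03219324833316 240.8681504206627 -0.08753200744074452 cam [ 0.31792896 -0.05797947  1.02075362] [[ 0.02455377 -0.99957322  0.01582703]
 [-0.98730002 -0.02673188 -0.15660162]
 [ 0.15695787 -0.01178087 -0.98753503]]
slide_box 0.84 [354.6 211.6] z0.004 [ 0.5461 -0.1585  0.004 ]
slide_box 0.6 [418.4 381.2] z0.004 [ 0.1908 -0.2958  0.004 ]
plate 0.66 [291.3 214.9] z0.004 [ 0.5358 -0.0217  0.    ]
plate 0.33 [219.7 273.1] z0.004 [0.4055 0.1264 0.    ]
stop 0.8 [192.1 206.1] z0.004 [0.5487 0.1938 0.004 ]
rail_near 0.75 [288.7 241.6] z0.004 [ 0.4765 -0.0182  0.004 ]
rail_far 0.76 [294.7 183.2] z0.004 [ 0.6058 -0.027   0.004 ]
```

View pics/top0.png

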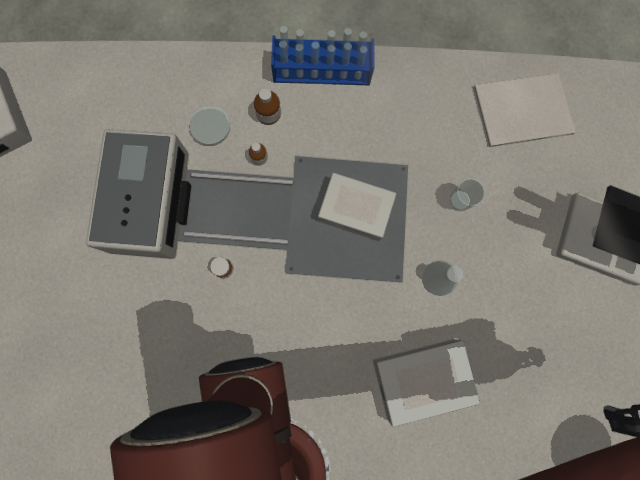

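View pics/scene0.png

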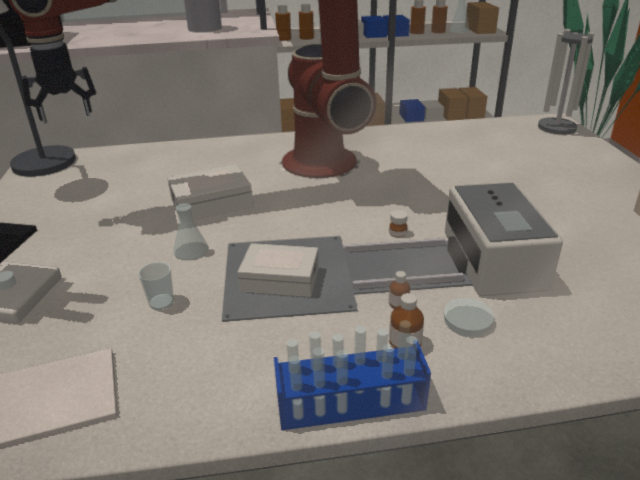

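Top view: the box on the plate (≈355,207) is the target and the larger one at (428,382) is the decoy. The lane runs left between the rails to the stop at (184,203). The flask is near (440,278) and the beaker near (465,195). Next I'll measure accurately.

```bash
cat > b.py <<'E'
from h import *
p=imaging.get_image("top")
np.save("top.npy",p,allow_pickle=True)
c=p["color"]
cr=c[140:290,170:420]; cv2.imwrite("pics/crop1.png",cv2.resize(cr,None,fx=3.2,fy=3.2,interpolation=cv2.INTER_CUBIC)[:,:,::-1])
for o in("amber_bottle","short_jar","big_bottle","petri_dish","flask","beaker"):
    for d in imaging.mark_of(o,p)[:2]: print(o,d["score"],np.round(d["uv"],1),at_z(p,d["uv"],0)[0].round(3))
# depth map points: box top
H,W=c.shape[:2]; vv,uu=np.mgrid[140:300,80:430]; uv=np.c_[uu.ravel(),vv.ravel()]
X=by_depth(p,uv)
m=(abs(X[:,2]-0.054)<.012)&(X[:,0]>.45)&(X[:,0]<.65)&(X[:,1]<-.05)&(X[:,1]>-.27)
print("box pts",m.sum(),X[m].mean(0),np.median(X[m][:,2]))
for z0 in (-.01,.0,.01):print(z0,((X[:,2]>z0)&(X[:,2]<z0+.01)).sum())
r=cv2.minAreaRect((X[m][:,:2]*1000).astype(np.float32)); print(r)
s=(c[...,0].astype(int)+c[...,1]+c[...,2])/3
w=(s>150).astype(np.uint8); w[:,:305]=0;w[:,402:]=0;w[:160]=0;w[250:]=0
n,l,st,ce=cv2.connectedComponentsWithStats(w); i=1+st[1:,4].argmax(); print(st[i],ce[i])
cs,_=cv2.findContours((l==i).astype(np.uint8),0,1); r=cv2.minAreaRect(cs[0]); q=cv2.boxPoints(r)
print(q); print(at_z(p,q,.054).round(4))
E
python3 b.py
```

```text
amber_bottle 0.56 [256.6 160.6] [0.656 0.059 0.   ]
short_jar 0.78 [219.6 267.3] [0.418 0.127 0.   ]
short_jar 0.65 [458.7 201.7] [ 0.576 -0.389  0.   ]
big_bottle 0.76 [267.4 116.6] [0.76  0.039 0.   ]
petri_dish 0.96 [210.9 126.7] [0.733 0.165 0.   ]
petri_dish 0.57 [288.2 243.7] [ 0.473 -0.017  0.   ]
flask 0.94 [438.1 278.1] [ 0.407 -0.34   0.   ]
beaker 0.82 [458.8 199.8] [ 0.581 -0.389  0.   ]
box pts 3174 [ 0.54902527 -0.15778099  0.0545283 ] 0.05461188525093643
-0.01 9627
0.0 30433
0.01 969
((551.07177734375, -157.95431518554688), (140.8878936767578, 100.392822265625), 72.8236083984375)
[ 319  174   76   63 2992] [357.18983957 204.5842246 ]
[[318.71573 215.87863]
 [332.67032 172.74628]
 [395.87784 193.19577]
 [381.92325 236.32812]]
[[ 0.5238 -0.0799  0.054 ]
 [ 0.6165 -0.1069  0.054 ]
 [ 0.5765 -0.2392  0.054 ]
 [ 0.4848 -0.2101  0.054 ]]
```

View pics/crop1.png

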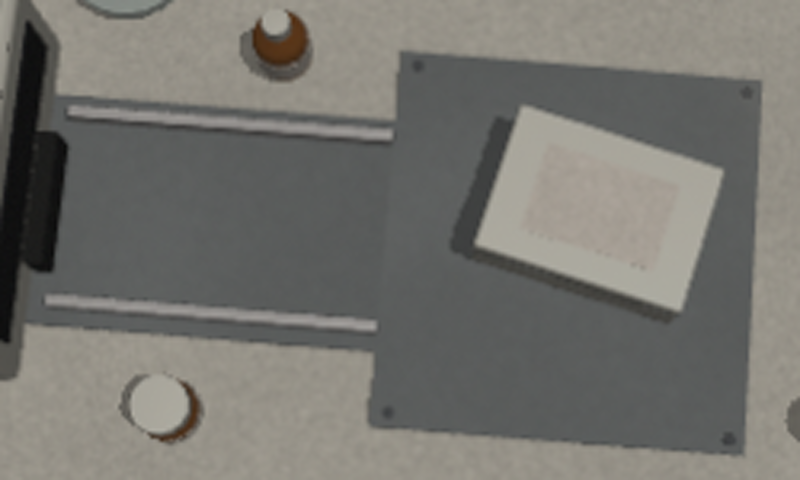

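```bash
cat > c.py <<'E'
from h import *
from scipy.optimize import least_squares
p=np.load("top.npy",allow_pickle=True).item()
f=lambda q:(np.array(q)+.5)/3.2-.5+[170,140]
# plate-frame points (x,y,z) and pixels
P=[(.13,0,.004),(.13,-.25,.004),(-.13,-.25,.004),(-.13,0,.004),(.065,.22,.02),(.065,0,.02),(-.065,.22,.02),(-.065,0,.02)]
px=f([(402,52),(761,80),(744,453),(371,427),(67,110),(393,133),(46,300),(377,326)])
def W(s,P):
    P=np.array(P); c,n=np.cos(s[2]),np.sin(s[2])
    return np.c_[s[0]+c*P[:,0]-n*P[:,1],s[1]+n*P[:,0]+c*P[:,1],P[:,2]]
r=least_squares(lambda s:(proj(p,W(s,P))-px).ravel(),[.54,-.02,0])
print(r.x,r.fun.reshape(-1,2).round(2))
np.save("plate.npy",r.x)
# box
B=[(-.05,.07,.054),(.05,.07,.054),(.05,-.07,.054),(-.05,-.07,.054)]
bp=f([(474,245),(522,104),(724,170),(680,313)])
rb=least_squares(lambda s:(proj(p,W(s,B))-bp).ravel(),[.55,-.158,-.29]); print(rb.x,rb.fun.reshape(-1,2).round(2))
s=r.x;c,n=np.cos(s[2]),np.sin(s[2]);d=rb.x[:2]-s[:2]
print("box in plate",c*d[0]+n*d[1],-n*d[0]+c*d[1],rb.x[2]-s[2])
print("home box",W(s,[(0,.15,0)]))
E
python3 c.py
```

```text
[ 0.53939237 -0.01929034 -0.05006061] [[-0.22 -0.51]
 [ 0.28 -0.35]
 [ 0.46  0.42]
 [-0.46 -0.29]
 [ 0.35  0.27]
 [-0.03  0.53]
 [-0.27  0.03]
 [-0.08 -0.17]]
[ 0.55017908 -0.15874047 -0.29628065] [[-0.39  0.09]
 [-0.35 -0.33]
 [ 0.49 -0.05]
 [ 0.26  0.26]]
box in plate 0.017751245249584817 -0.13873566692888575 -0.24622003908005538
home box [[0.54689833 0.13052175 0.        ]]
```

Fit residuals are about 0.5 px. In the plate frame the box is at (+18, −139) mm with yaw −0.246. 

- **First push:** from the far side with the jaws spread along the lane, which squares the box and centres it.
- **Second push:** from behind with the jaws across the lane.

```bash
cat > g.py <<'E'
import sys
from h import *
from scipy.spatial.transform import Rotation as Ro
S=np.load("plate.npy")
def state():
    o=monitor.get_obs(); R=Ro.from_rotvec(o["tool_rot"]).as_matrix(); c,n=np.cos(S[2]),np.sin(S[2])
    d=o["tool_pos"][:2]-S[:2]
    P=np.array([c*d[0]+n*d[1],-n*d[0]+c*d[1],o["tool_pos"][2]])
    return o,R,P
def to(x,y,z,mode):
    "TCP target in plate xy, world z; mode 'x' jaws along plate x, 'y' along plate y"
    o,R,P=state(); c,n=np.cos(S[2]),np.sin(S[2])
    T=np.array([S[0]+c*x-n*y,S[1]+n*x+c*y,z]); ts=R.T@(T-o["tool_pos"])
    a=np.arctan2(R[1,0],R[0,0]); want=S[2]+(np.pi/2 if mode=='y' else 0)
    da=(want-a+np.pi/2)%np.pi-np.pi/2
    print("shift",ts.round(4),"roll",round(-da,4),"other",round(-da-np.sign(-da)*np.pi,3),"q6",o["q"][5].round(3),"T",T.round(3))
if __name__=="__main__":
    o,R,P=state(); print("t",o["t"],"plateP",P.round(4),"ang",(np.arctan2(R[1,0],R[0,0])-S[2]).round(3),"tilt",R[:,2].round(4),"F",o["contact_force"].round(2),"open",round(o["opening"],4),"q",o["q"].round(2))
    if len(sys.argv)>1: to(*map(float,sys.argv[1:4]),sys.argv[4])
E
python3 g.py .125 -.139 .2 y
```

```text
t 0.95 plateP [-0.3243 -0.5944  0.2313] ang -1.219 tilt [-0.  0. -1.] F [ 0.26 -0.83 -0.39] open 0.0852 q [-1.39  0.05  1.61 -0.    1.48 -0.12]
shift [-0.2727 -0.5787  0.0313] roll 0.3518 other -2.79 q6 -0.119 T [ 0.657 -0.164  0.2  ]
```

Request:
step_arm(targets=[-0.013,-0.028,0,0.02,-0.03,-0.063,0,0.06,-0.046,-0.098,0,0.1,-0.062,-0.132,0,0.14,-0.078,-0.166,0,0.18,-0.094,-0.2,0,0.22,-0.11,-0.234,0,0.26,-0.126,-0.268,0,0.3,-0.142,-0.302,0,0.33,-0.158,-0.336,0,0.35,-0.17,-0.36,0,0.352,-0.178,-0.378,0,0.352], grip=0.06)

```text
t: 1.95
tool_pos: [0.4954, -0.3122, 0.2315]
tool_rot: [-2.167, 2.274, -0.0]
contact_force: [-0.2, -0.2, 0.6]
opening: 0.0595
```

```bash
python3 g.py .125 -.139 .12 y
```

```text
t 1.95 plateP [-0.0293 -0.2948  0.2315] ang -1.569 tilt [ 5.e-04  3.e-04 -1.e+00] F [-0.25 -0.22  0.61] open 0.0595 q [-0.69 -0.04  1.71  0.    1.48  0.93]
shift [-0.1554 -0.1545  0.1116] roll 0.002 other -3.14 q6 0.929 T [ 0.657 -0.164  0.12 ]
```

Request:
step_arm(targets=[-0.02,-0.02,0.0,0,-0.042,-0.042,0.0,0,-0.065,-0.065,0.0,0,-0.088,-0.088,0.01,0,-0.11,-0.11,0.025,0,-0.13,-0.13,0.05,0,-0.148,-0.148,0.07,0,-0.155,-0.154,0.09,0,-0.155,-0.154,0.105,0,-0.155,-0.154,0.112,0,-0.155,-0.154,0.112,0])

```text
t: 2.87
tool_pos: [0.655, -0.1649, 0.117]
tool_rot: [2.166, -2.273, -0.006]
contact_force: [-0.1, -0.3, 0.1]
opening: 0.0601
```

```bash
python3 g.py .118 -.139 .027 y
cat > pic.py <<'E'
import sys
from h import *
for n in sys.argv[2:]:
    p=imaging.get_image(n); cv2.imwrite(f"pics/{n}_{sys.argv[1]}.png",p["color"][:,:,::-1])
E
python3 pic.py 1 scene
```

```text
t 2.8667 plateP [ 0.1227 -0.1396  0.117 ] ang -1.569 tilt [-0.0037  0.0014 -1.    ] F [-0.13 -0.31  0.08] open 0.0601 q [-0.36  0.26  1.58  0.    1.31  1.26]
shift [-0.0005  0.0044  0.09  ] roll 0.0015 other -3.14 q6 1.263 T [ 0.65  -0.164  0.027]
```

View pics/scene_1.png

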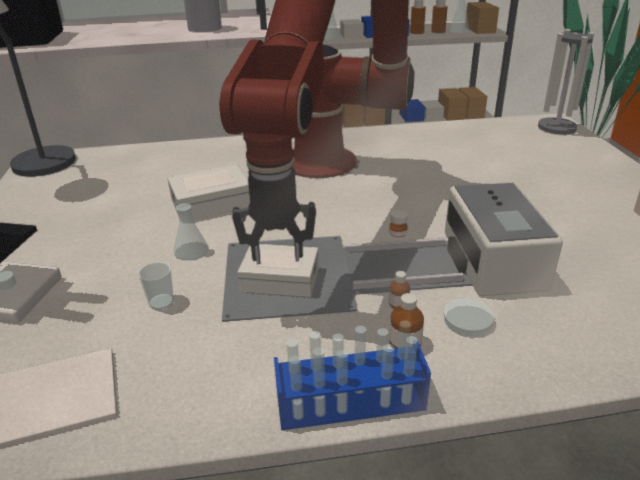

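Request:
step_arm(targets=[0,0.002,0.02,0,0,0.002,0.045,0,0,0.002,0.065,0,0,0.003,0.08,0,0,0.003,0.09,0,0,0.003,0.09,0,0,0.003,0.09,0])

```text
t: 3.5
tool_pos: [0.653, -0.1658, 0.0297]
tool_rot: [2.166, -2.276, -0.001]
contact_force: [0.8, -0.1, 0.6]
opening: 0.0602
```

```bash
python3 g.py .066 -.139 .027 y; python3 pic.py 2 scene top
```

```text
t 3.5 plateP [ 0.1208 -0.1406  0.0297] ang -1.57 tilt [-3.e-04  2.e-04 -1.e+00] F [ 0.83 -0.08  0.61] open 0.0602 q [-0.36  0.35  1.62  0.    1.16  1.26]
shift [-0.0017  0.0548  0.0027] roll 0.0006 other -3.141 q6 1.261 T [ 0.598 -0.161  0.027]
```

View pics/scene_2.png

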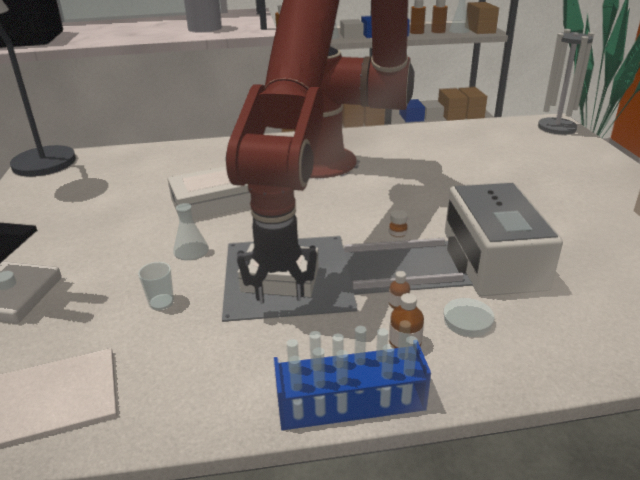

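View pics/top_2.png

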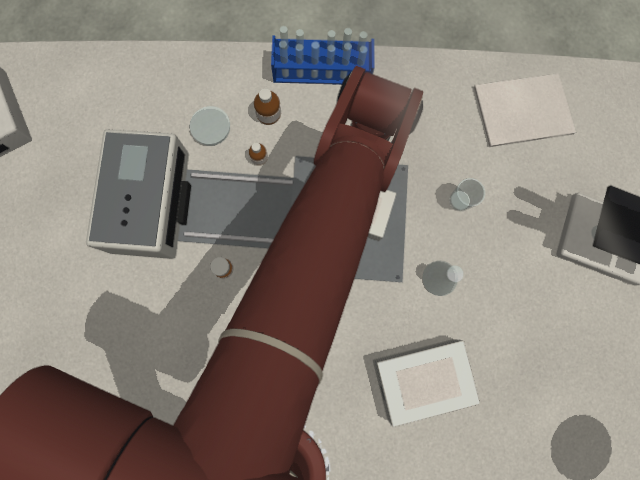

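Fingertips stand clear of the far face, at (260,298) and (302,298) in the scene view. Pushing sideways towards the robot.

Request:
step_arm(targets=[0,0.006,0.002,0,0,0.012,0.002,0,0,0.016,0.002,0,0,0.02,0.002,0,0,0.024,0.002,0,0,0.028,0.002,0,0,0.032,0.002,0,0,0.036,0.002,0,0,0.04,0.002,0,0,0.044,0.002,0,0,0.047,0.002,0,0,0.049,0.002,0])

```text
t: 4.6
tool_pos: [0.6049, -0.1634, 0.0289]
tool_rot: [-2.165, 2.275, -0.003]
contact_force: [1.6, 0.9, -0.3]
opening: 0.0601
```

```bash
python3 g.py .064 -.139 .027 y; python3 pic.py 3 scene
```

```text
t 4.6 plateP [ 0.0726 -0.1407  0.0289] ang -1.57 tilt [ 2.3e-03 -5.0e-04 -1.0e+00] F [ 1.6   0.88 -0.33] open 0.0601 q [-0.38  0.26  1.75  0.    1.14  1.24]
shift [-0.0017  0.0086  0.0019] roll 0.0007 other -3.141 q6 1.237 T [ 0.596 -0.161  0.027]
```

View pics/scene_3.png

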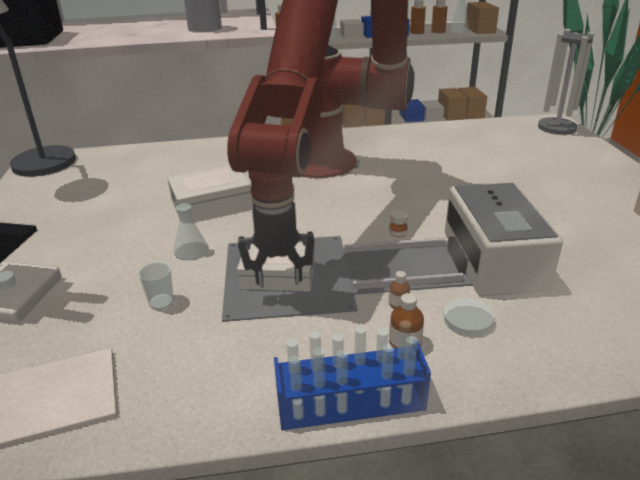

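Request:
step_arm(targets=[0,0.003,0,0,0,0.005,0,0,0,0.007,0,0,0,0.009,0,0,0,0.009,0,0,0,0.009,0,0,0,0.004,0,0,0,-0.01,0,0,0,-0.03,0,0,0,-0.035,-0.02,0,0,-0.035,-0.05,0,0,-0.035,-0.08,0])

```text
t: 5.65
tool_pos: [0.6385, -0.1648, 0.1077]
tool_rot: [2.165, -2.274, -0.004]
contact_force: [0.2, 0.5, -0.1]
opening: 0.0601
```

```bash
python3 g.py 0 -.25 .2 x
cat > box.py <<'E'
import sys
from h import *
from c import W,r
from scipy.optimize import least_squares
S=np.load("plate.npy")
p=imaging.get_image("scene"); tag=sys.argv[1]
c=p["color"]; np.save("scene_%s.npy"%tag,p,allow_pickle=True)
x0,y0=220,200
cv2.imwrite(f"pics/sc_{tag}.png",cv2.resize(c[y0:y0+150,x0:x0+260],None,fx=3,fy=3,interpolation=cv2.INTER_CUBIC)[:,:,::-1])
v,u=np.mgrid[180:350,200:480]; uv=np.c_[u.ravel(),v.ravel()]; X=by_depth(p,uv)
cc,n=np.cos(S[2]),np.sin(S[2]);d=X[:,:2]-S[:2]; P=np.c_[cc*d[:,0]+n*d[:,1],-n*d[:,0]+cc*d[:,1],X[:,2]]
m=(abs(P[:,2]-.054)<.005)&(abs(P[:,0])<.11)&(P[:,1]>-.26)&(P[:,1]<.2)
q=(P[m][:,:2]*1000).astype(np.float32); print(m.sum(),cv2.minAreaRect(q),np.median(P[m][:,2]))
E
python3 box.py 4 | tail -1; python3 pic.py 4 top
```

```text
t 5.65 plateP [ 0.1063 -0.1404  0.1077] ang -1.57 tilt [-3.e-03  6.e-04 -1.e+00] F [ 0.15  0.52 -0.15] open 0.0601 q [-0.37  0.23  1.63 -0.    1.28  1.25]
shift [ 0.1095  0.1067 -0.092 ] roll -1.5696 other 1.572 q6 1.255 T [ 0.527 -0.269  0.2  ]
1750 ((-15.803119659423828, -35.5028076171875), (128.96603393554688, 376.54779052734375), 9.866263389587402) 0.05451648603902255
```

View pics/sc_4.png

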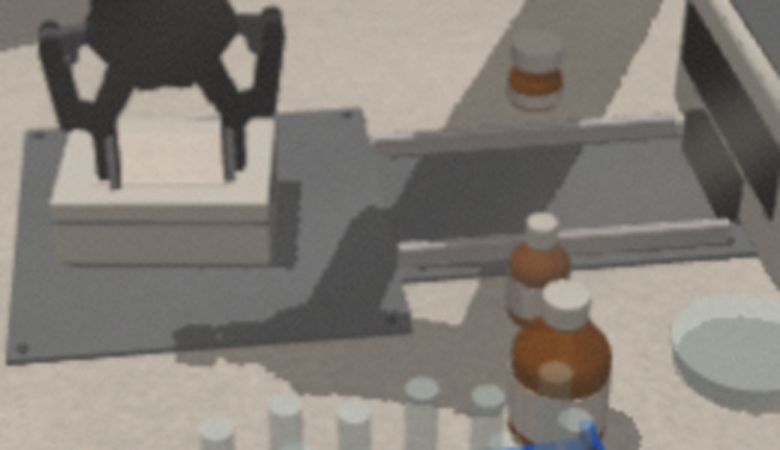

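View pics/top_4.png

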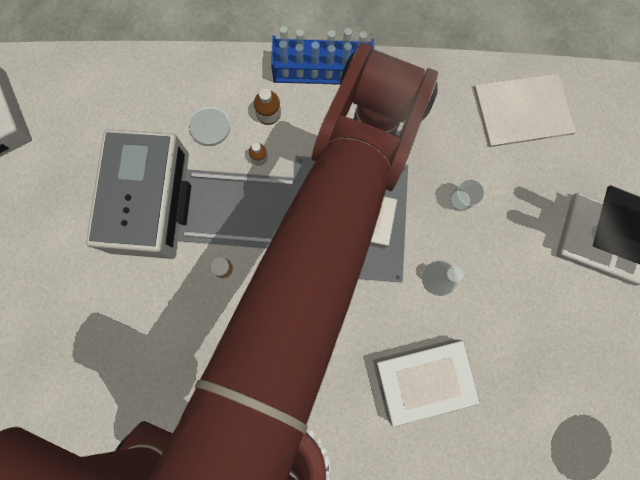

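Request:
step_arm(targets=[0,0,-0.02,-0.06,0.01,0.01,-0.045,-0.18,0.02,0.02,-0.065,-0.3,0.03,0.03,-0.08,-0.42,0.042,0.042,-0.09,-0.54,0.054,0.054,-0.092,-0.66,0.066,0.066,-0.092,-0.78,0.078,0.078,-0.092,-0.9,0.09,0.09,-0.092,-1.02,0.1,0.1,-0.092,-1.14,0.106,0.106,-0.092,-1.26,0.1095,0.1067,-0.092,-1.38])

```text
t: 6.75
tool_pos: [0.5289, -0.2712, 0.2059]
tool_rot: [3.117, -0.368, 0.014]
contact_force: [-0.0, 0.1, 0.4]
opening: 0.0601
```

Request:
step_arm(targets=[0,0,0,-0.1,0,0,0,-0.19,0,0,0,-0.19,0,0,0,-0.19])

```text
t: 7.08
tool_pos: [0.5286, -0.2711, 0.2052]
tool_rot: [3.137, -0.074, 0.012]
contact_force: [-0.8, -0.9, -0.2]
opening: 0.0602
```

```bash
python3 g.py 0 -.25 .12 x; sed -i 's/(abs(P\[:,0\])<.11)/(P[:,0]<.075)\&(P[:,0]>-.085)/' box.py; python3 box.py 5 | tail -1; python3 pic.py 5 top
```

```text
t 7.0833 plateP [ 0.0018 -0.2521  0.2052] ang 0.003 tilt [ 0.0075 -0.0038 -1.    ] F [-0.77 -0.89 -0.25] open 0.0602 q [-0.6  -0.01  1.72  0.    1.42 -0.55]
shift [-0.0025 -0.0024  0.0852] roll 0.0027 other -3.139 q6 -0.552 T [ 0.527 -0.269  0.12 ]
2097 ((-1.9168014526367188, -142.80661010742188), (138.40220642089844, 107.06379699707031), 82.3263168334961) 0.05446690342759348
```

View pics/sc_5.png

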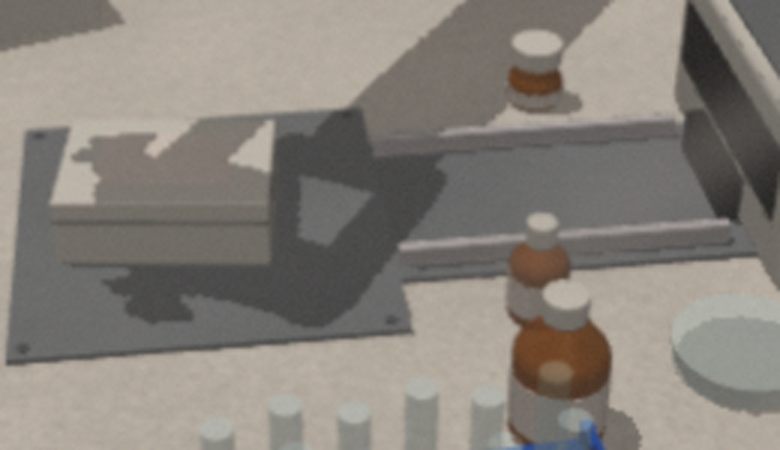

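View pics/top_5.png

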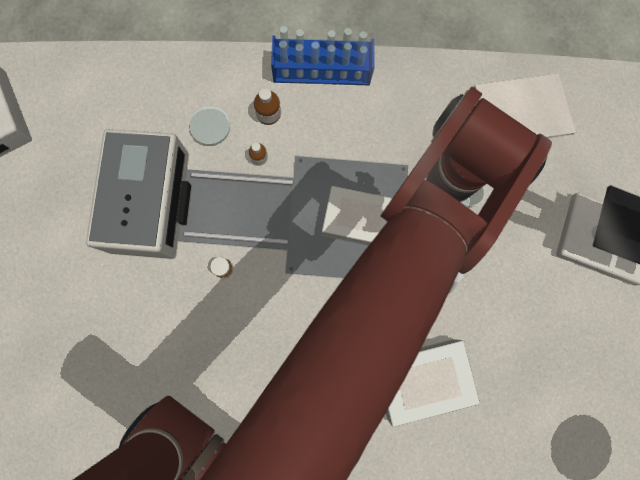

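```bash
cat > d.py <<'E'
from h import *
from c import W,P,B
from scipy.optimize import least_squares
p=np.load("scene_5.npy",allow_pickle=True).item()
f=lambda q:(np.array(q)+.5)/3-.5+[220,200]
px=f([(411,328),(10,357),(26,129),(362,108)])
fit=lambda P,px,s:least_squares(lambda s:(proj(p,W(s,P))-px).ravel(),s)
a=fit(P[:4],px,[.54,-.02,-.05]); print("plate",a.x,a.fun.reshape(-1,2).round(2))
b=fit(B,f([(274,122),(272,208),(51,207),(72,122)]),[.54,-.16,-.05]); print("box",b.x,b.fun.reshape(-1,2).round(2))
for s in(a.x,np.load("plate.npy")):
    c,n=np.cos(s[2]),np.sin(s[2]);d=b.x[:2]-s[:2]
    print("box in plate",c*d[0]+n*d[1],-n*d[0]+c*d[1],b.x[2]-s[2])
# overlay expected box edges for rail check
print(((proj(p,W(np.load("plate.npy"),P))-[220,200]+.5)*3-.5).round(0))
E
python3 d.py | tail -18
```

```text
plate [ 0.54039378 -0.01547286 -0.05708473] [[ 1.01 -0.21]
 [-1.22  0.48]
 [ 0.05 -0.23]
 [ 0.22 -0.73]]
box [ 0.53580304 -0.16134998 -0.16789321] [[ 0.67 -0.2 ]
 [-0.35 -0.47]
 [-0.18  0.32]
 [-0.1   0.31]]
box in plate 0.003739570350355996 -0.14590142136352088 -0.11080848039906752
box in plate 0.0035237865661764804 -0.14206128245072502 -0.11783259415835787
[[409. 327.]
 [  1. 360.]
 [ 20. 129.]
 [356. 106.]
 [725. 218.]
 [394. 244.]
 [669. 113.]
 [368. 135.]]
```

Box is now at about x +3.5 mm with yaw −0.115, so the fit disagrees with my expectation that it was fully squared. A two-finger push from the rear will take out the rest of the yaw. Descending behind the box.

Request:
step_arm(targets=[-0.002,0,0.03,0,-0.002,0,0.07,0,-0.002,0,0.1,0,-0.002,0,0.13,0,-0.002,0,0.155,0,-0.002,0,0.17,0,-0.002,0,0.177,0,-0.002,0,0.177,0,-0.002,0,0.177,0])

```text
t: 7.93
tool_pos: [0.5287, -0.2719, 0.0291]
tool_rot: [3.136, -0.074, 0.014]
contact_force: [-0.6, -0.6, 0.7]
opening: 0.0596
```

```bash
python3 g.py 0 -.20 .027 x;  python3 box.py 6 | tail -1
```

```text
t 7.9333 plateP [ 0.0019 -0.2529  0.0291] ang 0.003 tilt [ 0.0085 -0.0045 -1.    ] F [-0.63 -0.55  0.68] open 0.0596 q [-0.6   0.18  1.83  0.    1.12 -0.55]
shift [-0.0018 -0.0529  0.0018] roll 0.0031 other -3.139 q6 -0.554 T [ 0.529 -0.219  0.027]
2147 ((-1.88262939453125, -164.85691833496094), (182.86984252929688, 114.23275756835938), 85.11444091796875) 0.05446856384377412
```

View pics/sc_6.png

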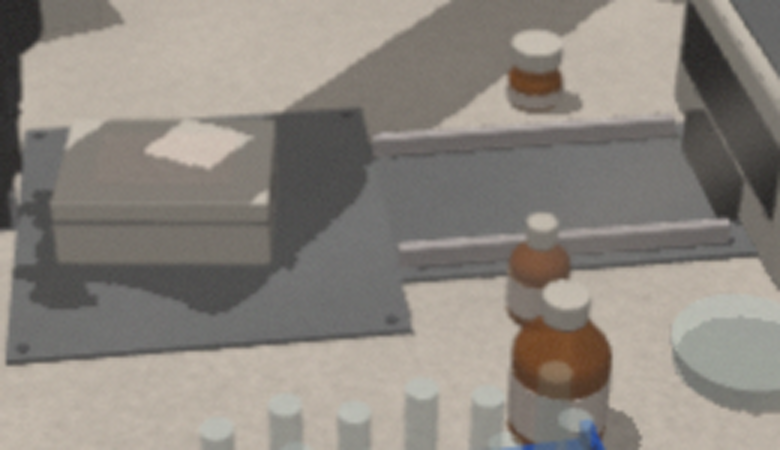

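Request:
step_arm(targets=[-0.002,-0.008,0.001,0,-0.002,-0.015,0.001,0,-0.002,-0.021,0.001,0,-0.002,-0.026,0.001,0,-0.002,-0.03,0.001,0,-0.002,-0.034,0.001,0,-0.002,-0.038,0.001,0,-0.002,-0.042,0.001,0,-0.002,-0.046,0.001,0,-0.002,-0.049,0.001,0,-0.002,-0.051,0.001,0,-0.002,-0.051,0.001,0])

```text
t: 8.98
tool_pos: [0.5294, -0.2209, 0.0286]
tool_rot: [3.136, -0.072, 0.015]
contact_force: [1.6, -3.4, 2.9]
opening: 0.0604
```

```bash
python3 g.py 0 -.20 .027 x;  python3 box.py 7 | tail -1; python3 pic.py 7 top
```

```text
t 8.9833 plateP [ 1.000e-04 -2.018e-01  2.860e-02] ang 0.004 tilt [ 0.0092 -0.0052 -0.9999] F [ 1.64 -3.37  2.86] open 0.0604 q [-0.53  0.14  1.88  0.    1.11 -0.48]
shift [-0.0001 -0.0018  0.0016] roll 0.0039 other -3.138 q6 -0.479 T [ 0.529 -0.219  0.027]
2065 ((-8.075763702392578, -129.5914764404297), (112.11907196044922, 159.98524475097656), 0.09009014070034027) 0.05451929373131833
```

View pics/sc_7.png

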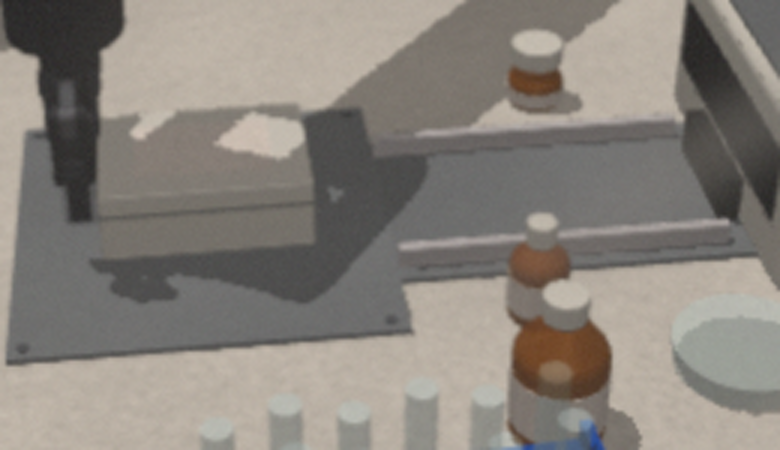

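View pics/top_7.png

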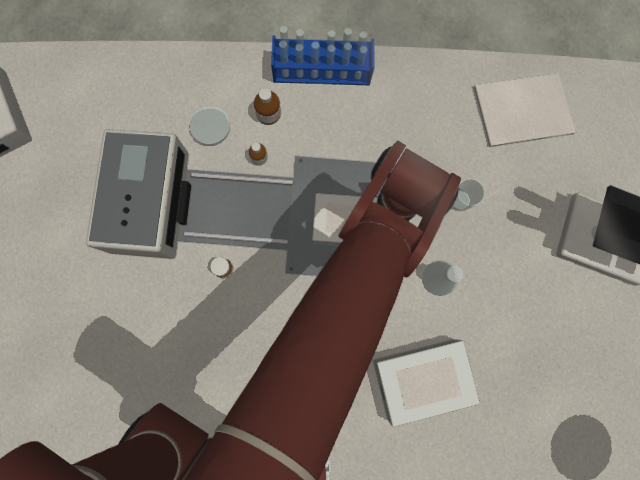

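```bash
cat > e.py <<'E'
import sys
from h import *
S=np.load("plate.npy")
def boxpose(p,lo=None,zt=.0545):
    v,u=np.mgrid[180:350,200:500]; uv=np.c_[u.ravel(),v.ravel()]; X=by_depth(p,uv)
    cc,n=np.cos(S[2]),np.sin(S[2]);d=X[:,:2]-S[:2]; P=np.c_[cc*d[:,0]+n*d[:,1],-n*d[:,0]+cc*d[:,1],X[:,2]]
    m=(abs(P[:,2]-zt)<.0035)&(P[:,0]<.075)&(P[:,0]>-.085)&(P[:,1]>-.26)&(P[:,1]<.225)
    P=P[m]
    ymax=np.percentile(P[:,1],99.5); 
    ys=np.arange(ymax-.115,ymax-.012,.006); 
    hi=[np.sort(P[(P[:,1]>y)&(P[:,1]<y+.006),0])[-2:].mean() for y in ys]; lw=[np.sort(P[(P[:,1]>y)&(P[:,1]<y+.006),0])[:2].mean() for y in ys]
    ys=ys+.003
    for nm,e in(("far",hi),("near",lw)):
        k=np.polyfit(ys,e,1); print(nm,"slope(yaw=-)",k[0].round(3),"x at mid",np.polyval(k,ymax-.07).round(4),"res",np.std(np.polyval(k,ys)-e).round(4))
    xs=np.arange(-.04,.04,.006); fr=[np.sort(P[(P[:,0]>x)&(P[:,0]<x+.006),1])[-2:].mean() for x in xs]
    k=np.polyfit(xs+.003,fr,1); print("front slope(yaw)",k[0].round(3),"y at 0",k[1].round(4),"center x",((np.mean(hi)+np.mean(lw))/2).round(4),"width",(np.mean(hi)-np.mean(lw)).round(4))
if __name__=="__main__":
    for t in sys.argv[1:]: print(t); boxpose(np.load(f"scene_{t}.npy",allow_pickle=True).item())
E
python3 e.py 5 7
cat > d7.py <<'E'
from h import *
from c import W
from scipy.optimize import least_squares
p=np.load("scene_7.npy",allow_pickle=True).item()
f=lambda q:(np.array(q)+.5)/3-.5+[220,200]
Bk=[(-.05,.07,.054),(.05,.07,.054),(.05,-.07,.054)]
b=least_squares(lambda s:(proj(p,W(s,Bk))-f([(301,103),(315,186),(97,203)])).ravel(),[.54,-.13,-.05]);s=np.load("plate.npy")
c,n=np.cos(s[2]),np.sin(s[2]);d=b.x[:2]-s[:2]
print(b.fun.round(2),"box in plate",c*d[0]+n*d[1],-n*d[0]+c*d[1],b.x[2]-s[2])
E
python3 d7.py|tail -1
```

```text
5
far slope(yaw=-) 0.129 x at mid 0.0496 res 0.0008
near slope(yaw=-) 0.168 x at mid -0.0521 res 0.0017
front slope(yaw) -0.128 y at 0 -0.0747 center x 0.0001 width 0.1014
7
far slope(yaw=-) -0.01 x at mid 0.0393 res 0.0011
near slope(yaw=-) -0.017 x at mid -0.06 res 0.0012
front slope(yaw) -0.024 y at 0 -0.0516 center x -0.0105 width 0.0993
[-0.23  0.4   0.2  -0.05  0.02 -0.3 ] box in plate -0.007737529233173659 -0.1180186046038173 0.00045568326425356187
```

Box yaw is now about 0 but x is about −8 to −11 mm, too close to the near rail's line. I'll back off, go round to the near side (which also clears the top view), re-measure, then push it back to centre.

Request:
step_arm(targets=[0,0.01,0,0,0,0.03,0,0,0,0.035,-0.03,0,0,0.035,-0.07,0,0,0.035,-0.11,0.06,-0.01,0.03,-0.14,0.18,-0.03,0.015,-0.16,0.3,-0.05,-0.005,-0.165,0.42,-0.075,-0.025,-0.165,0.54,-0.1,-0.045,-0.165,0.66,-0.12,-0.065,-0.165,0.78,-0.135,-0.08,-0.165,0.9])

```text
t: 10.08
tool_pos: [0.394, -0.1319, 0.1897]
tool_rot: [-2.791, 1.439, -0.008]
contact_force: [-0.3, -0.3, -0.1]
opening: 0.0602
```

```bash
python3 g.py -.14 -.118 .15 y
```

```text
t 10.0833 plateP [-0.1395 -0.1198  0.1897] ang -0.902 tilt [ 0.0049 -0.001  -1.    ] F [-0.31 -0.32 -0.05] open 0.0602 q [-0.5  -0.47  2.13  0.    1.48  0.45]
shift [-0.0018 -0.0006  0.0397] roll 0.6685 other -2.473 q6 0.449 T [ 0.394 -0.13   0.15 ]
```

Request:
step_arm(targets=[0,0,0,0.11,0,0,0,0.23,-0.001,0,0,0.35,-0.002,0,0,0.47,-0.002,0,0,0.59,-0.002,0,0,0.668,-0.002,0,0,0.668])

```text
t: 10.67
tool_pos: [0.3918, -0.1297, 0.1882]
tool_rot: [-2.163, 2.275, 0.0]
contact_force: [-0.6, -0.1, -0.2]
opening: 0.0597
```

```bash
python3 g.py -.1 -.118 .027 y
cat > k.py <<'E'
import sys
from h import *
t=sys.argv[1]
for n,(x0,y0,w,h) in(("top",(170,140,250,150)),("scene",(220,200,250,150))):
    p=imaging.get_image(n); np.save(f"{n}_{t}.npy",p,allow_pickle=True); c=p["color"]
    cv2.imwrite(f"pics/{n}c_{t}.png",cv2.resize(c[y0:y0+h,x0:x0+w],None,fx=3.2,fy=3.2,interpolation=cv2.INTER_CUBIC)[:,:,::-1])
E
python3 k.py 8
```

```text
t 10.6667 plateP [-0.1418 -0.1177  0.1882] ang -1.571 tilt [ 0.0016  0.0018 -1.    ] F [-0.58 -0.05 -0.22] open 0.0597 q [-0.5  -0.47  2.13  0.    1.48  1.12]
shift [ 0.0006 -0.0416  0.1612] roll -0.0007 other 3.141 q6 1.119 T [ 0.434 -0.132  0.027]
```

View pics/topc_8.png

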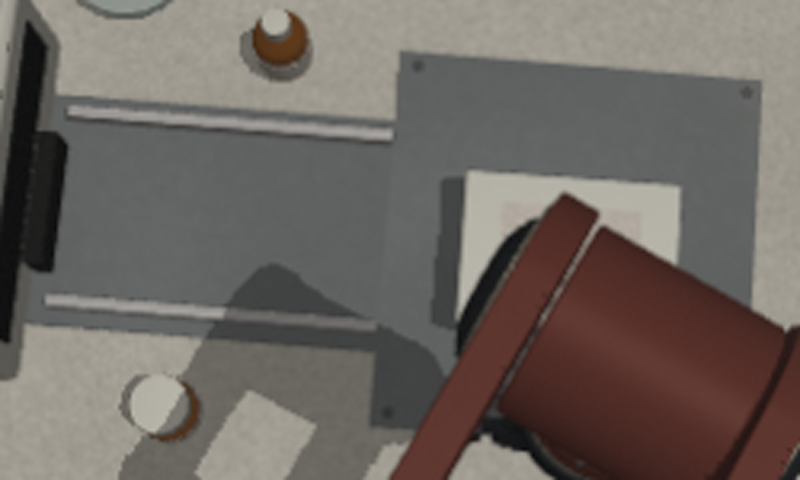

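View pics/scenec_8.png

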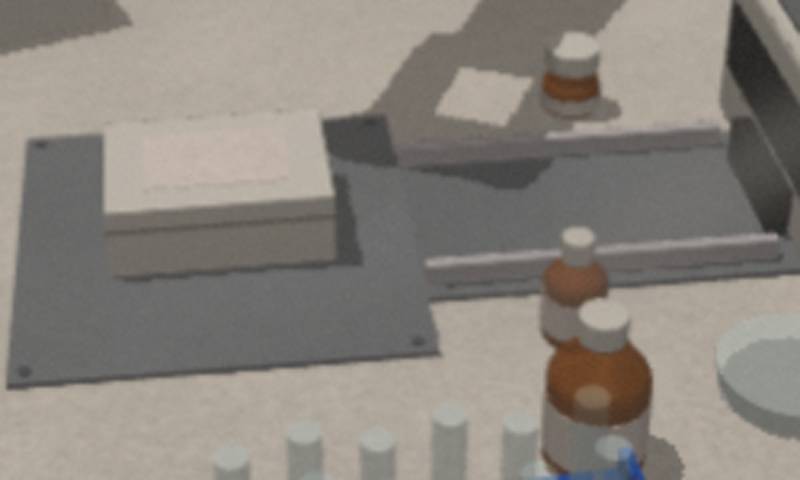

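```bash
cat > m.py <<'E'
from h import *
from scipy.optimize import least_squares
from c import W,P
def fit(p,PP,px,s): 
    r=least_squares(lambda s:(proj(p,W(s,PP))-px).ravel(),s); return r.x,r.fun.reshape(-1,2).round(2)
def rel(b,s):
    c,n=np.cos(s[2]),np.sin(s[2]);d=b[:2]-s[:2]; return np.round([c*d[0]+n*d[1],-n*d[0]+c*d[1],b[2]-s[2]],4)
S=np.load("plate.npy")
f=lambda q,o:(np.array(q)+.5)/3.2-.5+o
BB={'ff':(.05,.07,.054),'fr':(.05,-.07,.054),'nf':(-.05,.07,.054),'nr':(-.05,-.07,.054)}
E
cat > m8.py <<'E'
from m import *
pt=np.load("top_8.npy",allow_pickle=True).item(); ps=np.load("scene_8.npy",allow_pickle=True).item()
b,e=fit(pt,[BB['ff'],BB['fr']],f([(467,170),(682,184)],[170,140]),[.54,-.13,-.05]); print("top",rel(b,S),e.ravel())
fs=lambda q:f(q,[220,200])
px=fs([(389,115),(438,351),(10,381),(25,138),(427,261),(778,237),(724,127)])
PP=[P[3],P[0],P[1],P[2],(.065,0,.02),(.065,.22,.02),(-.065,.22,.02)]
s,e=fit(ps,PP,px,S); print("plate sc",s,e.ravel())
b,e=fit(ps,[BB[k] for k in('ff','fr','nf','nr')],fs([(335,199),(103,216),(321,110),(105,126)]),[.54,-.13,-.05]); print("scene",rel(b,s),rel(b,S),e.ravel())
E
python3 m8.py|tail -7
```

```text
[ 0.26  0.26]]
box in plate 0.017751245249584817 -0.13873566692888575 -0.24622003908005538
home box [[0.54689833 0.13052175 0.        ]]
top [-0.0135 -0.1218  0.0132] [-0.1  -0.01  0.11  0.  ]
plate sc [ 0.54202308 -0.01568314 -0.06259095] [-0.31 -0.29  0.83  0.04 -1.47  0.56  1.18 -0.3  -0.37  0.29  0.73 -0.12
 -0.47 -0.9 ]
scene [-0.0088 -0.122   0.0061] [-0.0079 -0.1181 -0.0064] [ 0.29 -0.11 -0.07 -0.29 -0.08  0.45 -0.16 -0.03]
```

Request:
step_arm(targets=[0.002,-0.01,0.03,0,0.002,-0.02,0.07,0,0.002,-0.03,0.1,0,0.002,-0.036,0.13,0,0.002,-0.038,0.15,0,0.002,-0.038,0.161,0,0.002,-0.038,0.161,0,0.002,-0.042,0.161,0])

```text
t: 11.43
tool_pos: [0.4337, -0.1335, 0.0274]
tool_rot: [-2.167, 2.272, 0.001]
contact_force: [-0.5, 0.0, 0.9]
opening: 0.0601
```

```bash
python3 g.py -.061 -.12 .027 y
```

```text
t 11.4333 plateP [-0.0998 -0.1194  0.0274] ang -1.568 tilt [ 9.0e-04  1.9e-03 -1.0e+00] F [-0.52  0.01  0.91] open 0.0601 q [-0.46 -0.14  2.16  0.    1.12  1.15]
shift [ 0.0007 -0.0388  0.0004] roll 0.003 other -3.139 q6 1.153 T [ 0.472 -0.136  0.027]
```

Request:
step_arm(targets=[0.001,-0.008,0,0.003,0.001,-0.016,0,0.003,0.001,-0.02,0,0.003,0.001,-0.023,0,0.003,0.001,-0.026,0,0.003,0.001,-0.029,0,0.003,0.001,-0.032,0,0.003,0.001,-0.034,0,0.003,0.001,-0.036,0,0.003,0.001,-0.038,0,0.003,0.001,-0.039,0,0.003,0.001,-0.039,0,0.003])

```text
t: 12.43
tool_pos: [0.4722, -0.1363, 0.0274]
tool_rot: [-2.165, 2.275, 0.003]
contact_force: [-5.4, 0.8, 4.3]
opening: 0.0598
```

```bash
python3 g.py -.061 -.12 .027 y; python3 k.py 9
```

```text
t 12.4333 plateP [-0.0613 -0.1202  0.0274] ang -1.571 tilt [-6.0e-04  2.1e-03 -1.0e+00] F [-5.36  0.84  4.35] open 0.0598 q [-0.43 -0.04  2.07  0.    1.11  1.19]
shift [-0.0002 -0.0003  0.0004] roll 0.0001 other -3.141 q6 1.186 T [ 0.472 -0.136  0.027]
```

View pics/scenec_9.png

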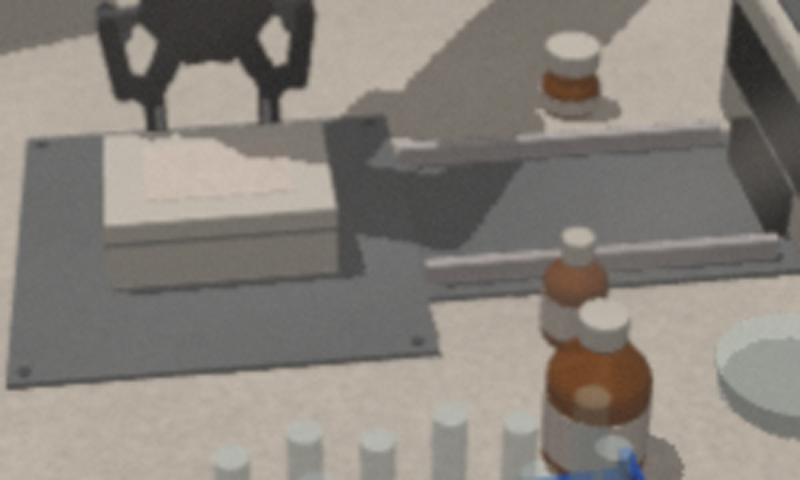

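View pics/topc_9.png

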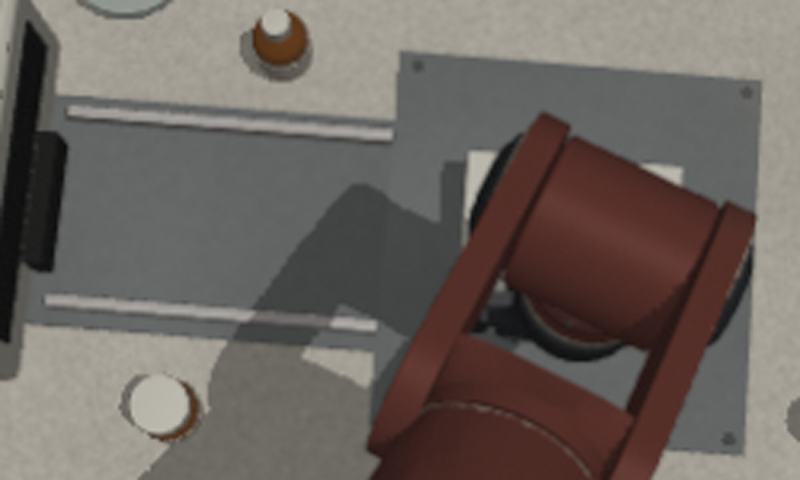

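```bash
sed -e 's/_8/_9/' -e 's/(467,170),(682,184)/(468,150),(683,165)/' -e 's/(335,199),(103,216),(321,110),(105,126)/(337,211),(103,229),(325,121),(104,138)/' m8.py | sed 's/scene_8/scene_9/' > m9.py; python3 m9.py|tail -4
```

```text
top [-0.0004 -0.1214  0.0086] [-0.02 -0.    0.02  0.  ]
plate sc [ 0.54202308 -0.01568314 -0.06259095] [-0.31 -0.29  0.83  0.04 -1.47  0.56  1.18 -0.3  -0.37  0.29  0.73 -0.12
 -0.47 -0.9 ]
scene [ 0.0047 -0.1217  0.0058] [ 0.0056 -0.118  -0.0067] [ 0.46  0.14 -0.05 -0.27 -0.63  0.45  0.19 -0.27]
```

Box now reads x 0 (top) or +5 mm (scene), with yaw about 0. Going round behind it again.

Request:
step_arm(targets=[0,0.01,0,0,0,0.03,0,0,0,0.035,-0.03,0,0,0.035,-0.07,0,0,0.035,-0.11,-0.06,0.015,0.03,-0.14,-0.18,0.035,0.015,-0.16,-0.3,0.055,0,-0.165,-0.42,0.075,-0.02,-0.165,-0.54,0.095,-0.04,-0.165,-0.66,0.115,-0.055,-0.165,-0.78,0.128,-0.06,-0.165,-0.9])

```text
t: 13.53
tool_pos: [0.5272, -0.2693, 0.192]
tool_rot: [-2.941, 1.099, -0.003]
contact_force: [-0.7, 1.1, -0.6]
opening: 0.0596
```

```bash
python3 g.py 0 -.248 .15 x
```

```text
t 13.5333 plateP [ 0.0003 -0.2503  0.192 ] ang -0.665 tilt [ 0.0023  0.001  -1.    ] F [-0.72  1.1  -0.59] open 0.0596 q [-0.6   0.    1.73  0.    1.41  0.12]
shift [-0.0017 -0.0015  0.042 ] roll -0.6652 other 2.476 q6 0.116 T [ 0.527 -0.267  0.15 ]
```

Request:
step_arm(targets=[0,0,0,-0.11,0,0,0,-0.23,0,0,0,-0.35,0,0,0,-0.47,0,0,0.02,-0.59,0,0,0.05,-0.665,0,0,0.085,-0.665,0,0,0.12,-0.665,0,0,0.145,-0.665,0,0,0.16,-0.665,0,0,0.164,-0.665,0,0,0.164,-0.665])

```text
t: 14.53
tool_pos: [0.5265, -0.2684, 0.0265]
tool_rot: [-3.138, 0.079, -0.001]
contact_force: [0.3, -0.8, 0.7]
opening: 0.0596
```

```bash
python3 g.py 0 -.16 .028 x; python3 k.py 10
```

```text
t 14.5333 plateP [-0.0004 -0.2494  0.0265] ang -0.0 tilt [ 5.0e-04  2.6e-03 -1.0e+00] F [ 0.3  -0.76  0.67] open 0.0596 q [-0.6   0.19  1.83  0.    1.12 -0.55]
shift [ 0.0004 -0.0894 -0.0013] roll -0.0003 other 3.141 q6 -0.549 T [ 0.531 -0.179  0.028]
```

View pics/topc_10.png

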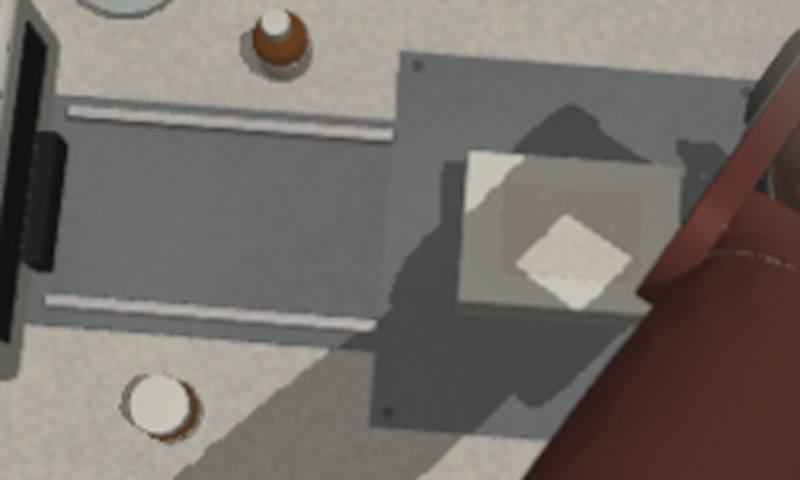

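Request:
step_arm(targets=[0,-0.01,-0.001,0,0,-0.02,-0.001,0,0,-0.03,-0.001,0,0,-0.038,-0.001,0,0,-0.044,-0.001,0,0,-0.049,-0.001,0,0,-0.054,-0.001,0,0,-0.059,-0.001,0,0,-0.064,-0.001,0,0,-0.069,-0.001,0,0,-0.073,-0.001,0,0,-0.075,-0.001,0])

```text
t: 15.63
tool_pos: [0.5323, -0.1945, 0.0306]
tool_rot: [3.14, -0.079, 0.008]
contact_force: [0.4, -2.6, 0.4]
opening: 0.0603
```

```bash
python3 g.py 0 -.16 .028 x; python3 k.py 11
```

```text
t 15.6333 plateP [ 0.0017 -0.1754  0.0306] ang -0.0 tilt [ 4.8e-03 -7.0e-04 -1.0e+00] F [ 0.43 -2.61  0.41] open 0.0603 q [-0.48  0.12  1.9   0.    1.12 -0.43]
shift [-0.0017 -0.0154  0.0026] roll -0.0 other 3.142 q6 -0.433 T [ 0.531 -0.179  0.028]
```

View pics/topc_11.png

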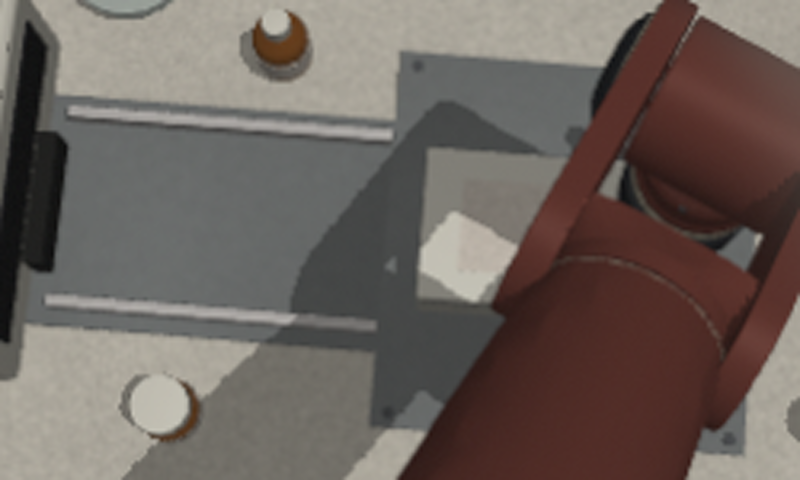

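View pics/scenec_11.png

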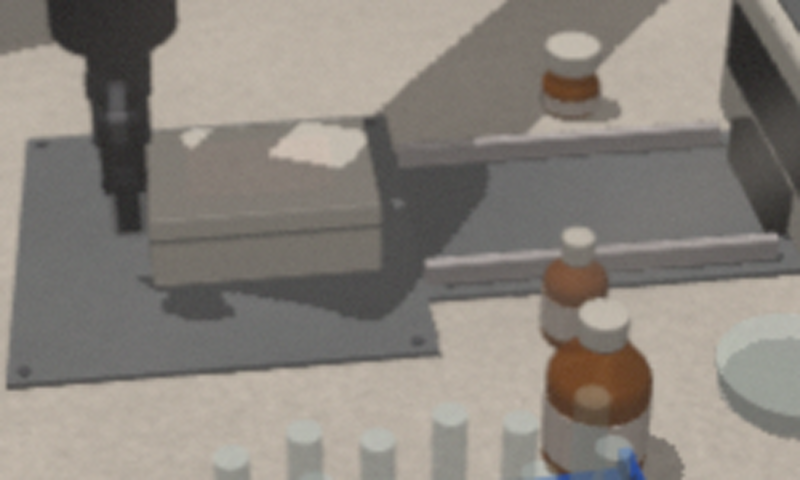

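```bash
cat > mm.py <<'E'
from m import *
import sys,ast
s=[0.5420,-0.0157,-0.0626]
def go(tag,tp,sc):
    pt=np.load(f"top_{tag}.npy",allow_pickle=True).item(); ps=np.load(f"scene_{tag}.npy",allow_pickle=True).item()
    i=[.54,-.1,-.05]
    if len(tp)>1:
        b,e=fit(pt,[BB[k] for k in tp],f(list(tp.values()),[170,140]),i); print("top",rel(b,S),e.ravel())
    if len(sc)>1:
        b,e=fit(ps,[BB[k] for k in sc],f(list(sc.values()),[220,200]),i); print("scene",rel(b,s),rel(b,S),e.ravel())
go(sys.argv[1],ast.literal_eval(sys.argv[2]),ast.literal_eval(sys.argv[3]))
E
python3 mm.py 11 "{'ff':(428,148),'nf':(417,300)}" "{'ff':(380,206),'nf':(368,119),'fr':(149,224)}" | tail -2
```

```text
top [-0.0013 -0.0955  0.008 ] [-0.    0.04  0.   -0.04]
scene [ 0.0028 -0.0943 -0.0099] [ 0.004  -0.0906 -0.0225] [ 0.82  0.52 -0.51 -0.   -0.34 -0.58]
```

Request:
step_arm(targets=[0,-0.004,0.001,0,0,-0.009,0.001,0,-0.001,-0.014,0.001,0,-0.001,-0.019,0.001,0,-0.001,-0.024,0.001,0,-0.001,-0.029,0.001,0,-0.001,-0.034,0.001,0,-0.001,-0.039,0.001,0,-0.001,-0.044,0.001,0,-0.001,-0.049,0.001,0,-0.001,-0.053,0.001,0,-0.001,-0.055,0.001,0])

```text
t: 16.73
tool_pos: [0.5345, -0.1392, 0.0301]
tool_rot: [3.14, -0.078, 0.009]
contact_force: [1.4, -6.1, 4.3]
opening: 0.0602
```

```bash
python3 g.py 0 -.06 .028 x; python3 k.py 12
```

```text
t 16.7333 plateP [ 0.0011 -0.12    0.0301] ang 0.0 tilt [ 5.6e-03 -7.0e-04 -1.0e+00] F [ 1.36 -6.13  4.26] open 0.0602 q [-0.39  0.09  1.93  0.    1.11 -0.34]
shift [-0.0011 -0.06    0.0021] roll 0.0005 other -3.141 q6 -0.341 T [ 0.536 -0.079  0.028]
```

View pics/topc_12.png

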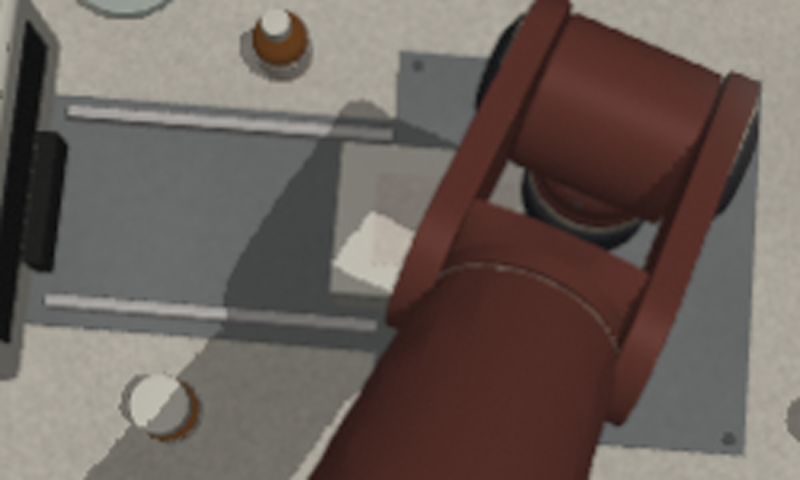

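View pics/scenec_12.png

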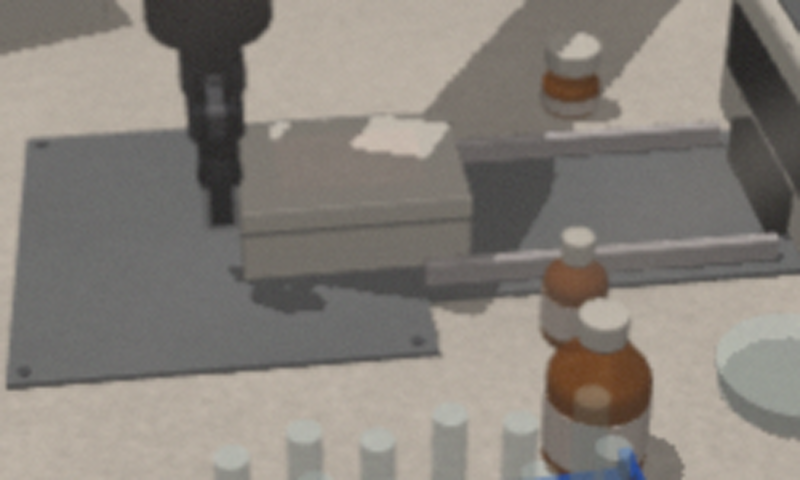

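```bash
python3 mm.py 12 "{'ff':(343,141),'nf':(331,293)}" "{'ff':(471,197),'nf':(455,112),'fr':(241,216)}" | tail -2
```

```text
top [-0.0007 -0.0404  0.011 ] [-0.    0.06  0.   -0.06]
scene [ 0.0004 -0.0385 -0.0194] [ 0.0024 -0.0348 -0.032 ] [ 0.84  0.9  -0.83  0.04 -0.07 -0.94]
```

Request:
step_arm(targets=[0,-0.005,0,0,0,-0.01,0,0,0,-0.016,0,0,0,-0.022,0,0,0,-0.028,0,0,0,-0.034,0,0,-0.001,-0.04,0,0,-0.001,-0.046,0,0,-0.001,-0.052,0,0,-0.001,-0.058,0,0,-0.001,-0.063,0,0,-0.001,-0.066,0,0])

```text
t: 17.83
tool_pos: [0.5365, -0.0721, 0.0298]
tool_rot: [-3.14, 0.077, -0.008]
contact_force: [0.4, -4.4, 2.2]
opening: 0.06
```

```bash
python3 g.py 0 .02 .03 x; python3 k.py 13
```

```text
t 17.8333 plateP [-0.0002 -0.0529  0.0298] ang 0.001 tilt [ 5.1e-03  5.0e-04 -1.0e+00] F [ 0.35 -4.38  2.19] open 0.06 q [-0.27  0.07  1.96  0.    1.11 -0.22]
shift [ 0.0003 -0.0729 -0.0002] roll 0.0009 other -3.141 q6 -0.224 T [0.54  0.001 0.03 ]
```

View pics/topc_13.png

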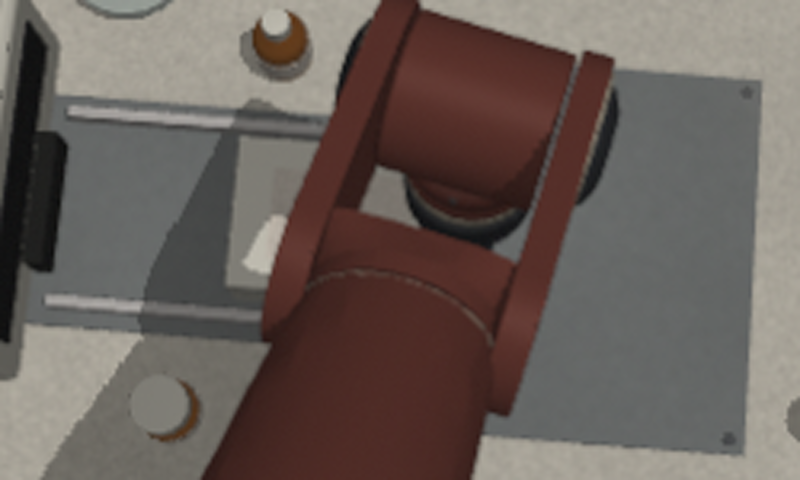

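View pics/scenec_13.png

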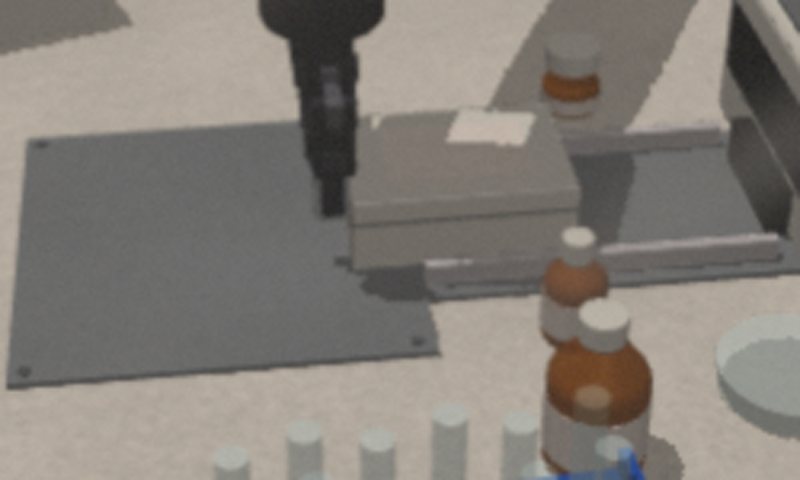

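```bash
python3 mm.py 13 "{'ff':(239,135),'nf':(226,285)}" "{'ff':(579,186),'nf':(557,103),'fr':(348,207)}" | tail -2
```

```text
top [-0.001   0.0271  0.0152] [ 0.01 -0.22 -0.01  0.21]
scene [-0.0024  0.0278 -0.0285] [ 0.0003  0.0315 -0.041 ] [ 0.5   1.38 -1.22  0.26  0.63 -1.49]
```

Request:
step_arm(targets=[0,-0.005,0,0,0,-0.01,0,0,0,-0.016,0,0,0,-0.022,0,0,0.001,-0.028,0,0,0.001,-0.034,0,0,0.001,-0.04,0,0,0.001,-0.046,0,0,0.001,-0.052,0,0,0.001,-0.058,0,0,0.001,-0.064,0,0,0.001,-0.068,0,0])

```text
t: 18.93
tool_pos: [0.5405, -0.003, 0.0294]
tool_rot: [-3.138, 0.077, -0.007]
contact_force: [-0.6, -4.4, 0.6]
opening: 0.0604
```

```bash
python3 g.py 0 .07 .03 x; python3 k.py 14
```

```text
t 18.9333 plateP [0.0003 0.0164 0.0294] ang 0.001 tilt [ 0.0043  0.0024 -1.    ] F [-0.58 -4.39  0.59] open 0.0604 q [-0.14  0.07  1.96  0.    1.11 -0.1 ]
shift [-0.0002 -0.0536 -0.0005] roll 0.001 other -3.141 q6 -0.097 T [0.543 0.051 0.03 ]
```

View pics/topc_14.png

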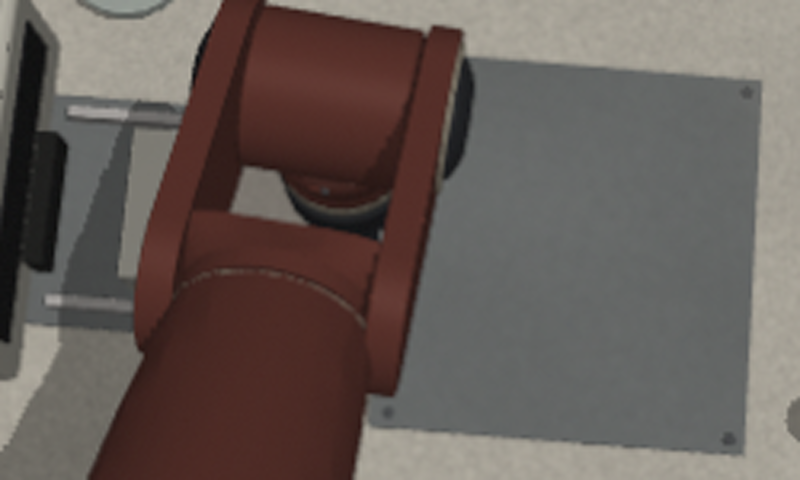

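View pics/scenec_14.png

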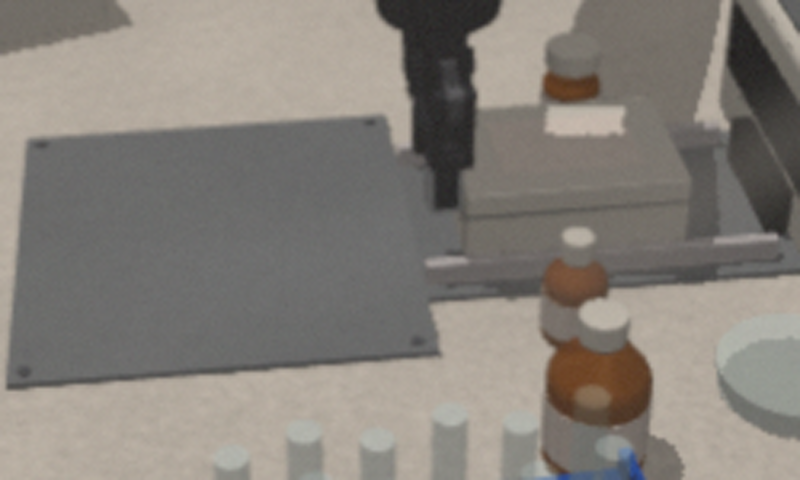

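```bash
python3 mm.py 14 "{'ff':(133,127),'nf':(118,277)}" "{'ff':(688,177),'nf':(657,97),'fr':(460,196)}" | tail -2
```

```text
top [-0.0011  0.0965  0.0139] [ 0.01 -0.15 -0.01  0.14]
scene [-0.0043  0.0956 -0.0301] [-0.0007  0.0994 -0.0426] [ 0.39  1.35 -0.81 -0.34  0.36 -0.99]
```

Request:
step_arm(targets=[0,-0.005,0,0,0,-0.01,0,0,0,-0.015,0,0,0,-0.02,0,0,0,-0.025,0,0,0,-0.03,0,0,0,-0.034,0,0,0,-0.038,0,0,0,-0.041,0,0,0,-0.044,0,0,0,-0.046,0,0,0,-0.047,0,0])

```text
t: 20.03
tool_pos: [0.5425, 0.0448, 0.0293]
tool_rot: [-3.137, 0.076, -0.006]
contact_force: [-0.7, -1.3, -0.6]
opening: 0.0602
```

Request:
step_arm(targets=[0,-0.001,0,0,0,-0.002,0,0,0,-0.003,0,0,0,-0.004,0,0,0,-0.005,0,0,0,-0.005,0,0])

```text
t: 20.53
tool_pos: [0.5427, 0.05, 0.0293]
tool_rot: [-3.136, 0.076, -0.006]
contact_force: [0.6, -1.3, -0.4]
opening: 0.0598
```

```bash
python3 g.py 0 .07 .03 x; python3 k.py 15
```

```text
t 20.5333 plateP [-0.0001  0.0693  0.0293] ang 0.001 tilt [ 0.0037  0.0042 -1.    ] F [ 0.56 -1.28 -0.36] open 0.0598 q [-0.05  0.08  1.95  0.    1.11 -0.  ]
shift [ 0.0002 -0.0007 -0.0007] roll 0.0014 other -3.14 q6 -0.0 T [0.543 0.051 0.03 ]
```

View pics/topc_15.png

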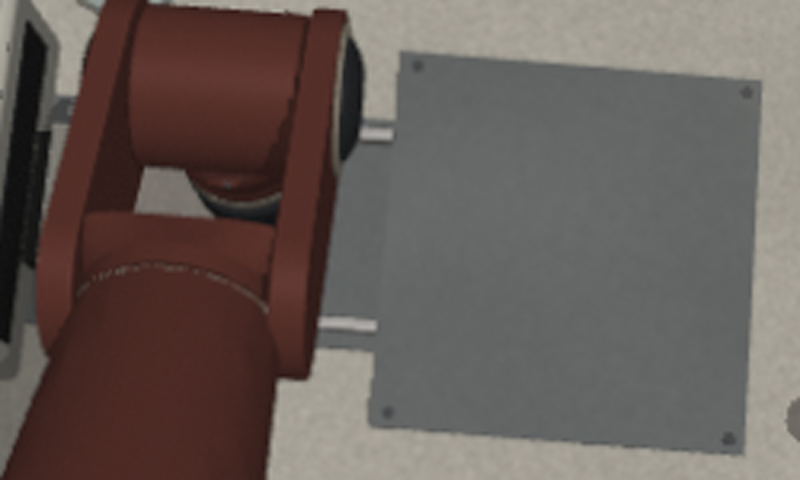

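View pics/scenec_15.png

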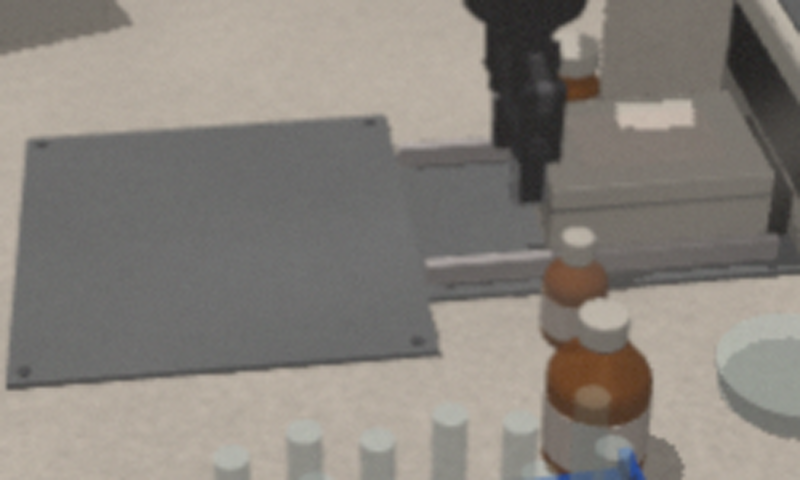

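Request:
step_arm(targets=[0,-0.0007,0,0,0,-0.0014,0,0,0,-0.002,0,0,0,-0.002,0,0])

```text
t: 20.97
tool_pos: [0.5426, 0.0501, 0.0293]
tool_rot: [-3.14, 0.077, -0.005]
contact_force: [-1.4, -9.5, 0.4]
opening: 0.0602
```

Request:
step_arm(targets=[0,-0.0007,0,0,0,-0.0014,0,0,0,-0.002,0,0,0,-0.002,0,0])

```text
t: 21.3
tool_pos: [0.5426, 0.05, 0.0294]
tool_rot: [3.137, -0.076, 0.004]
contact_force: [-2.0, -10.2, 1.1]
opening: 0.06
```

The force rose to 10 N with no advance, so the box is against the stop. Backing off and lifting clear.

Request:
step_arm(targets=[0,0.003,0,0,0,0.012,0,0,0,0.025,0,0,0,0.03,-0.02,0,0,0.03,-0.05,0,0,0.03,-0.09,0,0,0.05,-0.13,0,0,0.08,-0.16,0,0,0.115,-0.17,0,0,0.15,-0.17,0,0,0.185,-0.17,0,0,0.22,-0.17,0])

```text
t: 22.3
tool_pos: [0.5312, -0.1712, 0.2012]
tool_rot: [3.137, -0.076, 0.007]
contact_force: [0.5, -0.6, -0.4]
opening: 0.0596
```

Request:
step_arm(targets=[0,0.02,0,0,0,0.05,0,0,0,0.06,0,0,0,0.06,0,0])

```text
t: 22.63
tool_pos: [0.5278, -0.2335, 0.2014]
tool_rot: [3.137, -0.082, 0.007]
contact_force: [-0.2, 0.1, 0.4]
opening: 0.0606
```

```bash
python3 g.py; python3 k.py 16; python3 pic.py 16 top scene
```

```text
t 22.6333 plateP [-0.0009 -0.2145  0.2014] ang -0.002 tilt [ 0.0044 -0.004  -1.    ] F [-0.17  0.08  0.4 ] open 0.0606 q [-0.54 -0.04  1.76 -0.    1.42 -0.49]
```

View pics/topc_16.png

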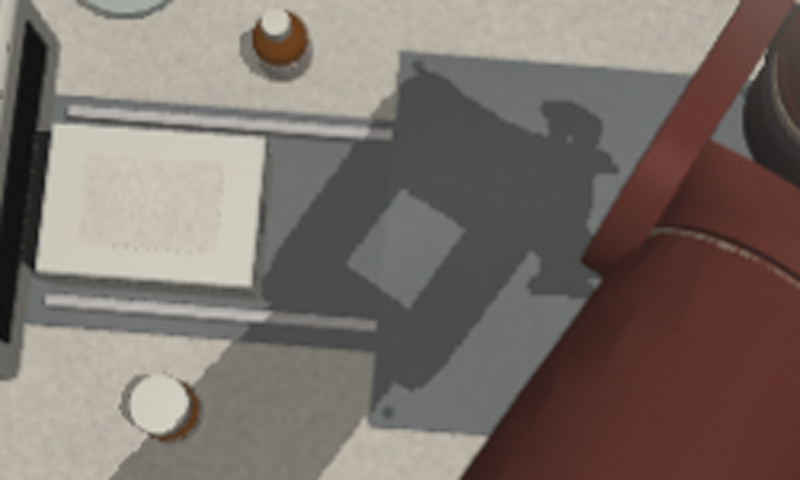

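View pics/scene_16.png

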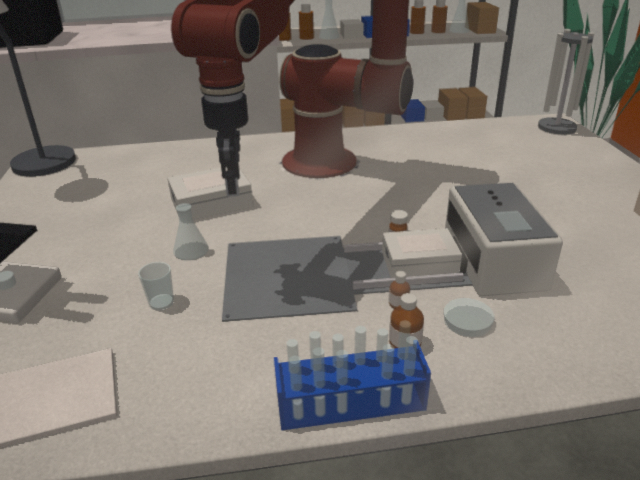

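```bash
python3 mm.py 16 "{'ff':(52,122),'nf':(37,272),'fr':(266,137),'nr':(251,289)}" "{}" | tail -1
python3 - <<'E'
from h import *
p=np.load('top_16.npy',allow_pickle=True).item()
for o in("amber_bottle","short_jar","big_bottle","petri_dish","flask","beaker"):
    p=p
p=imaging.get_image("top")
for o in("amber_bottle","short_jar","big_bottle","petri_dish"):
    for d in imaging.mark_of(o,p)[:1]: print(o,d["score"],at_z(p,d["uv"],0)[0].round(3))
E
```

```text
top [-0.0027  0.1498  0.0034] [ 0.25  0.04 -0.68  0.18  0.13 -0.02  0.3  -0.21]
amber_bottle 0.65 [0.659 0.051 0.   ]
short_jar 0.8 [0.407 0.124 0.   ]
big_bottle 0.65 [0.772 0.039 0.   ]
petri_dish 0.66 [0.731 0.166 0.   ]
```

```bash
python3 -c "
from station import ticket
print(ticket.finish_job())"
```

```text
the job is handed in; nothing more can be done
None
```

The slide box is home against the stop and I have handed the job in, at about 23 s of the 72 s allowed. The hand-in gives no verdict, so the result below rests on my own checks.

**What I did:** I pushed the box from the far side to square it up, then from behind. That removed the last of the turn but slid the box about 8–13 mm toward the robot's side. I pushed it back to the centre line from the near side, then down the lane with two fingertips held above rail height. I stopped when the force rose to about 10 N with no further movement, then backed off and lifted clear.

**Final position:** the last top-camera fit puts the box in the plate frame at x −2.7 mm, y 149.8 mm, turned 0.003 rad. The gripper is well clear and the force reading is near zero.

**Checks that disagreed:**
- **Cameras:** the top and scene views differed by up to about 5 mm across the lane and 0.04 rad in turn during the pushes. I relied on the top view, which fitted the plate and rails better. The final position was measured from the top view only.
- **Rails:** I saw no contact with either rail in the pictures. There is no direct reading of rail contact.
- **Glassware:** everything looks upright and in the same place in the pictures. The network's base positions for the bottles, jar and dish moved by up to about 12 mm between looks, which I take to be detector noise. I re-checked the flask and beaker only by eye.

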